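# Hang the bench caddy on its bolt

### The arm

A 6-joint arm with a two-finger parallel gripper is mounted at the origin on a cart in front of the work surface, level with it; the furniture and walls round the work are solid. World frame = base frame: x ahead of the robot, y to its left, z up, the work surface at z = 0. Lengths are in m, angles in degrees, forces in N, time in s.
With the tool pointing down it reaches from about 0.375 to 0.9 m from the base axis. Payload 3.1 kg.
Tool frame: the origin (TCP) lies at the very end of the fingers, on their centre line; the grasp point (between the pads) lies bot.grip_point_offset behind it (bot.grip_point_offset is the distance from the TCP to the grasp point, in m); z points along the fingers, y is the line along which they close (so a half turn about z gives the same grasp; the last joint's range is limited). The gripper opens to 87 mm and grips with 3 to 60 N. Pads are 19 mm wide; open, the fingers measure 117 mm over their backs; the gripper's body (75 mm by 190 mm) begins 51 mm behind the grasp point.
Start: joints at [57.153, 30.224, 82.088, -0, 67.689, -10.227], TCP at [0.24, 0.577, 0.223] pointing down, gripper open.
Joint ranges: [-176.69, 176.69], [-43.24, 126.21], [12.49, 139.97], [-82, 262], [0, 151.66], [-163.58, 163.58]. Speed limits (degrees/s): [159.86, 159.86, 180, 180, 180, 180].

### API

Orientations are given as a 3x3 rotation matrix whose columns are the frame's x, y, z axes.
In Python, from rig import bot, viewer, ticket gives the robot as it stands.
- The arm moves only by the tool servo_tool, never from a script. Its argument "targets" is a list of rows, each an object with "offset": the shift along the tool's x, y, z in m, a list of three; "dr": the turn, a rotation vector about the tool's x, y, z in degrees, a list of three. In form: [{"offset": [x, y, z], "dr": [ax, ay, az]}, ...]. A call has 1 to 20 rows; each row is the pose to reach, as a shift and turn from the pose commanded when the call began, along the tool's axes at that moment; what a row does not reach only later rows make up. A row lasts 1/12 s, in which the tool goes at most 41.7 mm and 7.16 degrees, less where a joint would pass 70% of its speed; a pose out of reach is approached as far as the arm can. A call with a gripper value outside its range is refused whole. "gripper" is the gripper command: -1 is fully open, 1 is shut, values between are in proportion, set as the call begins (left out, the last holds). The fingers move at their own pace and stop on an object; the grip force is fixed at half the most. Time passes only in rows, so rows that repeat a pose let the fingers close. It gives the time, the measured TCP pose, the force, the opening and the grip force at its end, in the units of the state.
- bot.read_state(): the state, without advancing time (a new reading comes with each control period).
- viewer.capture(name): name is "side" or "top"; returns a dict with "color" (420x560x3 uint8, red, green, blue), "camera_matrix" (3x3 intrinsics, pixels), "R" (3x3) and "t" (3): a world point X has camera coordinates R X + t. Camera axes: x right, y down, z forward; pixel columns grow to the right and rows downward; lengths in m; the calibration is good to about 2 mm. A picture is of the moment at which its call begins. There is no depth.
- ticket.hand_in(): hands the job in; it is judged then, once.
The state is a dict: "time_s": time; "joint_positions": joint angles; "qvel": joint speeds; "tau": joint torques, N m; "position": TCP position; "tcp_rot": TCP orientation; "force": force on the tool from outside, world axes, zero at the start; "moment": the same for the moment, N m; "opening": opening from 0.0 (shut) to 1.0 (fully open); "grasp_force": force on a finger pad.
Only numpy, scipy, OpenCV 4.12 (cv2) and the standard library are available. Lean on these libraries where they do the work, as an engineer would, in place of code of your own. Each camera call takes 0.05 s, during which the arm holds its last target. There are 200 camera calls.

### The job

Pick up the grey sheet-metal caddy by its handle and hang it on the bolt of the upright board: bring the wide hole of its keyhole over the bolt head until the back plate lies against the board, then press the caddy down past its spring catch until the bolt is fully home in the end of the narrow slot, and let go. The bolt is not in the middle of the rail, so feel for it gently without forcing the caddy against board or bolt, and leave the bottle, the sample pot and the steel jar where they stand.

Things in the scene. Friction and masses are not known exactly. Their poses are not given: they have to be found in the camera images.
- stand: Fixed upright white board, 150 wide (y), 14 thick, top 165 above the bench, on two aluminium feet that reach 35 in front of it and are 12 high. Origin on the bench under the middle of the board's front face; z up, x into the board (face at x = 0, looking along -x, roughly at the robot), y along the board. A slotted metal rail lies flush across the face, 130 up; a steel bolt stands out of it.
- rail_mid (a point): Middle of the rail on the board's face, 130 above the bench; axes as stand. The bolt is fixed at exactly this height but anywhere up to 16 left or right of here along y: this differs each time and is not reported. Its neck is 6 in diameter and stands 6.5 out of the face (-x); before it sits the round head, 12 diameter, 4 thick, its front 10.5 from the face.
- caddy: Loose grey metal caddy, about 0.25 kg, on the bench. Back plate 84 wide (y), 108 tall, 4 thick, with a keyhole (wide hole below, narrow slot above); open bin 55 deep, 30 tall in front at its foot; handle on top. Origin on the underside, mid-width, in the plane of the plate's rear face; z up, x to the rear (plate x -4 to 0, bin to -55), y across. Hung home, its underside is 42 above the bench.
- hole (a point): Centre of the keyhole's wide hole on the plate's rear face, 60 above the underside; axes as caddy. Eight-sided, 15 wide and 17 high, corners cut 3.5 at 45 degrees; the upper two funnel into a slot 8 wide that runs straight up to slot_end.
- slot_end (a point): Where the centre of the bolt's neck lies when home at the slot's top end: on the plate's rear face, 88 above the underside; axes as caddy. A sprung steel nose stands into the slot from one side 6.5 below this point: as the caddy goes down the neck meets it about 10 before home. Passing it takes about 3 to 8 N of push down beyond the weight; by weight alone the caddy stays up, unlocked.
- handle (a point): Where to grip: in the black upright handle block, 12 thick (y), 34 deep (x), its top 150 above the underside. This point is 130 above the underside, 21 in front of the plate's rear face; axes as caddy. Grip from above across the 12 (y) with a firm grip (60 N or more) so that the caddy does not turn in the fingers.
- oil_bottle: Clear dropper bottle with white collar and black bulb, 33 diameter, 94 tall, loose, left of the board; origin centre of underside. Leave it alone.
- sample_cup: White sample pot with a white screw cap, 54 diameter, 62 tall, loose, right of the board; origin centre of underside. Leave it alone.
- swab_jar: Steel jar with a knobbed lid, 65 diameter, 89 tall, loose, right of the board; origin centre of underside. Leave it alone.
Mind the look-alikes: they are no part of the job. Leave any blue, red or yellow look-alike of the caddy alone.

How it is judged:
By the outcome, as a careful person would: the job done as asked, in the order asked, and still so for the second after the job is handed in, with the robot touching nothing.
It also fails if it takes over 72 s, if anything falls off the work surface, if the arm or the gripper's body presses on something with over 40 N, if the wrist force passes 120 N, or if a joint passes its speed limit or range.

## Working session

There is one attempt and no reset: what is moved stays moved. The work goes in short steps, Python scripts to look and compute and a tool call to move; the robot and the scene stay as the last step left them, time stands still between calls to the robot, and variables do not carry over. Pictures are saved under pics/ and viewed, at most 10 in all, crops included, and the job is handed in when it is done.

Besides the shell and the picture viewer there is one more tool, called by a JSON object that holds its "name" and its "arguments". servo_tool: Moves the arm, as the interface text tells. Its arguments: {"type":"object","properties":{"targets":{"type":"array"},"gripper":{"type":"number"}},"required":["targets"]}

```bash
mkdir -p pics; cat > h.py <<'E'
import numpy as np, cv2
from rig import bot, viewer, ticket
def snap(n,f):
    c=viewer.capture(n); cv2.imwrite(f'pics/{f}.png',c['color'][:,:,::-1]); np.savez(f'pics/{f}.npz',**{k:np.array(c[k]) for k in c}); return c
def ray(c,u,v):
    K=np.array(c['camera_matrix']);R=np.array(c['R']);t=np.array(c['t'])
    return -R.T@t, R.T@np.linalg.inv(K)@np.array([u,v,1.])
def onz(c,u,v,z):
    o,d=ray(c,u,v); return o+d*(z-o[2])/d[2]
def tri(c1,p1,c2,p2):
    o1,d1=ray(c1,*p1);o2,d2=ray(c2,*p2)
    d1/=np.linalg.norm(d1);d2/=np.linalg.norm(d2)
    s=np.linalg.lstsq(np.c_[d1,-d2],o2-o1,rcond=None)[0]
    a=o1+s[0]*d1;b=o2+s[1]*d2
    return (a+b)/2,np.linalg.norm(a-b)
def proj(c,X):
    K=np.array(c['camera_matrix']);p=K@(np.array(c['R'])@np.array(X)+np.array(c['t']));return p[:2]/p[2]
E
python3 - <<'E'
from h import *
np.set_printoptions(precision=4,suppress=True)
for n in('side','top'):
    c=snap(n,n+'0'); R=np.array(c['R']);print(n,-R.T@np.array(c['t']),R[2],np.array(c['camera_matrix'])[0])
s=bot.read_state();print(s,bot.grip_point_offset)
E
```

```text
side [0.7132 0.8426 0.6044] [-0.2091 -0.853  -0.4782] [396.6367   0.     276.8084]
top [ 0.2483 -0.0669  1.4505] [ 0.1682  0.0172 -0.9856] [529.8829   0.     277.3852]
{'time_s': 0.1, 'joint_positions': array([ 57.1524,  30.2721,  82.1494,   0.001 ,  67.6859, -10.2278]), 'qvel': array([-0.0578, -0.0911, -0.2195, -0.024 ,  0.0388,  0.0592]), 'tau': array([ -0.0001, -44.0985, -17.7151,   0.0635,   0.0534,  -0.    ]), 'position': array([0.24  , 0.5764, 0.2217]), 'tcp_rot': array([[-0.9231,  0.3846, -0.001 ],
       [ 0.3846,  0.9231, -0.0016],
       [ 0.0003, -0.0018, -1.    ]]), 'force': array([ 0.8394, -0.154 , -0.6677]), 'moment': array([0.0342, 0.0151, 0.0009]), 'grasp_force': 0.0, 'opening': 0.9964336645533561} 0.0187
```

View pics/side0.png

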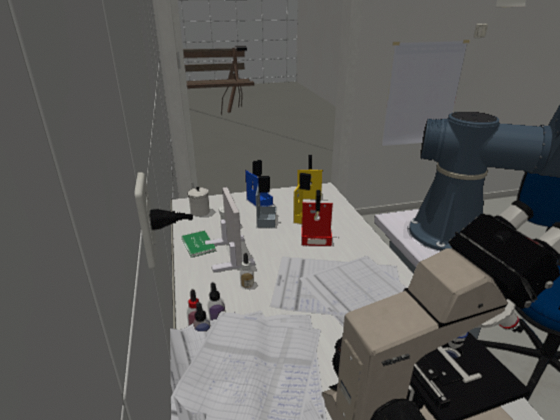

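View pics/top0.png

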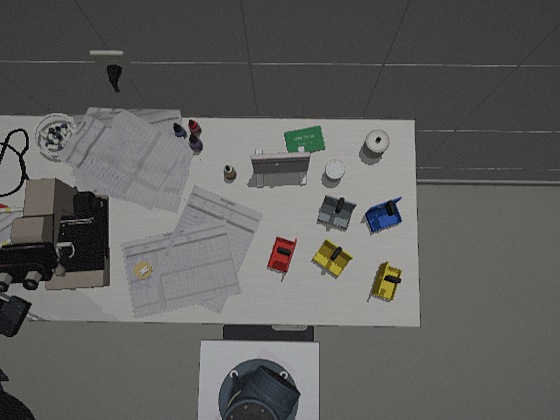

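The grey caddy is at about (338,210) in top and (266,212) in side. The board is at (281,165) in top and (231,230) in side. I'll enlarge both.

```bash
python3 - <<'E'
import cv2,numpy as np
t=cv2.imread('pics/top0.png')[140:240,240:370];s=cv2.imread('pics/side0.png')[165:285,185:285]
cv2.imwrite('pics/topc.png',cv2.resize(t,None,fx=6,fy=6,interpolation=cv2.INTER_CUBIC))
cv2.imwrite('pics/sidec.png',cv2.resize(s,None,fx=5,fy=5,interpolation=cv2.INTER_CUBIC))
E
```

```text
(no output)
```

View pics/topc.png

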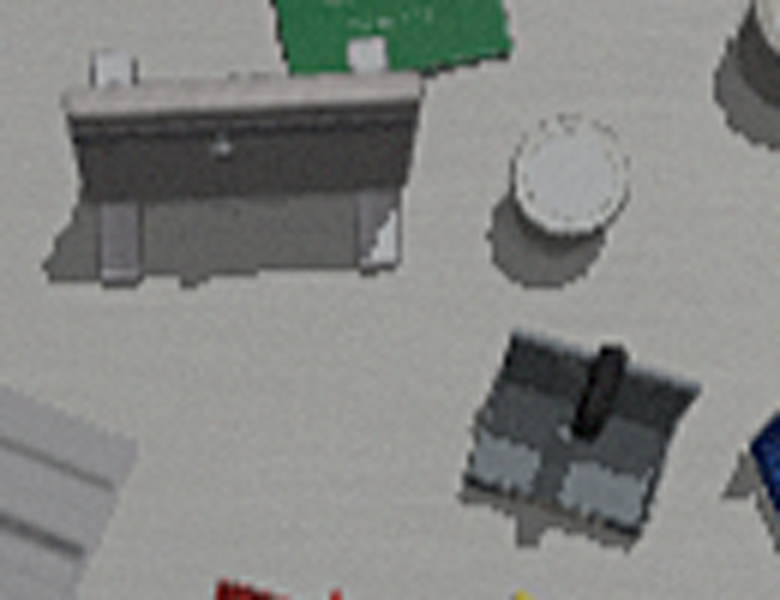

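View pics/sidec.png

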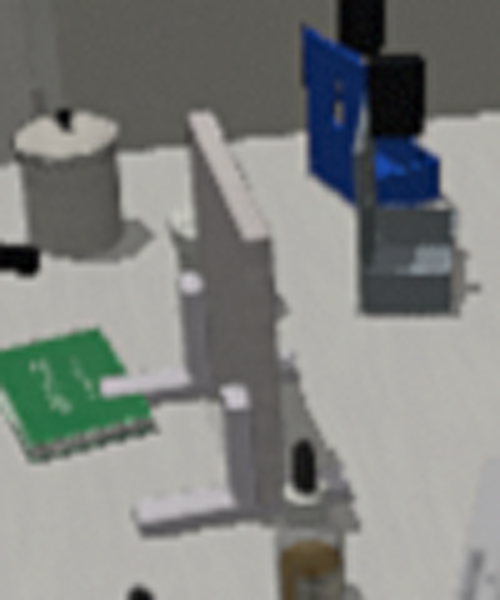

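```bash
python3 - <<'E'
from h import *
np.set_printoptions(precision=4,suppress=True)
T=np.load('pics/top0.npz');S=np.load('pics/side0.npz')
tp=lambda x,y:((x+.5)/6-.5+240,(y+.5)/6-.5+140)
sp=lambda x,y:((x+.5)/5-.5+185,(y+.5)/5-.5+165)
def ang(a,b): d=b-a; return np.degrees(np.arctan2(d[1],d[0])),np.linalg.norm(d)
a=onz(T,*tp(70,115),.165);b=onz(T,*tp(420,100),.165);print('board top front L,R',a,b,(a+b)/2,ang(a,b))
a=onz(T,*tp(65,93),.165);b=onz(T,*tp(420,75),.165);print('board top back',a,b,(a+b)/2,ang(a,b))
a=onz(T,*tp(80,197),0);b=onz(T,*tp(403,187),0);print('board bot front',a,b,(a+b)/2,ang(a,b))
a=onz(T,*tp(120,278),.012);b=onz(T,*tp(381,267),.012);print('feet front',a,b,(a+b)/2,ang(a,b))
print('bolt',onz(T,*tp(222,146),.13), tri(T,tp(222,146),S,sp(284,305)))
a=onz(T,*tp(515,333),.108);b=onz(T,*tp(700,384),.108);print('plate top',a,b,(a+b)/2,ang(a,b))
a=onz(T,*tp(465,490),.0);b=onz(T,*tp(632,540),.0);print('bin front',a,b,(a+b)/2,ang(a,b))
a=onz(T,*tp(584,436),.15);b=onz(T,*tp(614,347),.15);print('handle front,rear',a,b,(a+b)/2,ang(a,b))
print('handle tri',tri(T,tp(599,392),S,sp(398,60)))
# handle dark blob centroid
im=T['color'].astype(int);m=(im.max(2)<40).astype(np.uint8)
m[:, :322]=0;m[:,358:]=0;m[:195]=0;m[216:]=0
r=cv2.minAreaRect(np.argwhere(m)[:,::-1].astype(np.float32));print(m.sum(),r)
for X in((0,'l'),):pass
E
```

```text
board top front L,R [0.6044 0.0233 0.165 ] [ 0.6126 -0.1228  0.165 ] [ 0.6085 -0.0498  0.165 ] (np.float64(-86.77981472111212), np.float64(0.14631275916854627))
board top back [0.6139 0.0256 0.165 ] [ 0.6234 -0.1227  0.165 ] [ 0.6186 -0.0486  0.165 ] (np.float64(-86.31914780981178), np.float64(0.14865045375776084))
board bot front [0.6104 0.0292 0.    ] [ 0.6171 -0.1223  0.    ] [ 0.6138 -0.0465  0.    ] (np.float64(-87.46777534171275), np.float64(0.1515955653095056))
feet front [0.5691 0.0089 0.012 ] [ 0.5759 -0.1119  0.012 ] [ 0.5725 -0.0515  0.012 ] (np.float64(-86.79802672849425), np.float64(0.12099437227507542))
bolt [ 0.6012 -0.0397  0.13  ] (array([ 0.601 , -0.0364,  0.0942]), np.float64(0.01948161908599638))
plate top [ 0.5256 -0.1667  0.108 ] [ 0.5044 -0.246   0.108 ] [ 0.515  -0.2063  0.108 ] (np.float64(-105.03265060904258), np.float64(0.0820442239776136))
bin front [ 0.4738 -0.1518  0.    ] [ 0.4516 -0.2285  0.    ] [ 0.4627 -0.1902  0.    ] (np.float64(-106.1277417711701), np.float64(0.07988681295843757))
handle front,rear [ 0.4738 -0.1922  0.15  ] [ 0.5116 -0.2048  0.15  ] [ 0.4927 -0.1985  0.15  ] (np.float64(-18.41396022310312), np.float64(0.03981271212763804))
handle tri (array([ 0.4939, -0.199 ,  0.149 ]), np.float64(0.0026426169409435444))
87 ((337.83526611328125, 204.25880432128906), (29.451454162597656, 15.032514572143555), 32.47119140625)
```

```bash
python3 - <<'E'
from h import *
np.set_printoptions(precision=4,suppress=True)
T=np.load('pics/top0.npz');S=np.load('pics/side0.npz')
for X in [(.24,.577,.222),(.24,.577,.35),(0,0,0),(0,0,.3)]: print(X,proj(T,X),proj(S,X))
s=bot.read_state();R=s['tcp_rot'];p=s['position']
for z in(.3,):
    print(R.T@(np.array([.4927,-.1985,z])-p))
tp=lambda x,y:((x+.5)/6-.5+240,(y+.5)/6-.5+140)
for z in(.13,.136): print('bolt',onz(T,*tp(222,146),z),proj(S,onz(T,*tp(222,146),z)))
E
```

```text
(0.24, 0.577, 0.222) [  5.6972 302.5056] [586.2804 337.0815]
(0.24, 0.577, 0.35) [-26.5326 302.4003] [628.3984 254.2151]
(0, 0, 0) [258.4887 399.0728] [445.529 233.661]
(0, 0, 0.3) [251.2445 424.9407] [469.1632 133.3181]
[-0.5313 -0.6182 -0.0774]
bolt [ 0.6012 -0.0397  0.13  ] [236.7302 211.8604]
bolt [ 0.5996 -0.0399  0.136 ] [237.2333 209.6695]
```

```bash
python3 - <<'E'
import cv2
t=cv2.imread('pics/top0.png')[170:420,0:160]
s=cv2.imread('pics/side0.png')[100:420,300:560]
a=cv2.resize(t,(256,400));b=cv2.resize(s,(325,400))
cv2.imwrite('pics/arm.png',cv2.hconcat([a,b]))
E
```

```text
(no output)
```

View pics/arm.png

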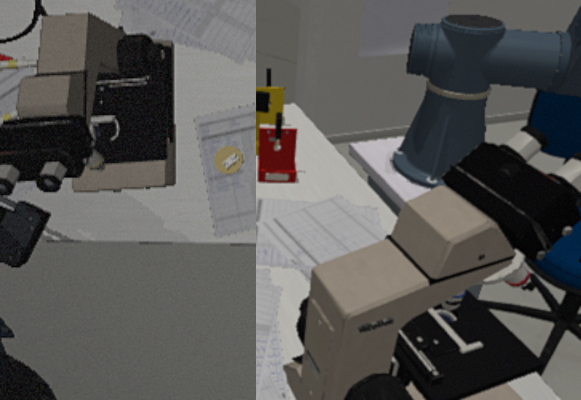

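The tan microscope stands on the bench just ahead of the gripper. I'll retract toward the base first, then swing round and rise.

{"name": "servo_tool", "arguments": {"targets": [{"offset":[0.02,-0.03,0],"dr":[0,0,0]},{"offset":[0.037,-0.065,0],"dr":[0,0,0]},{"offset":[0.053,-0.105,0],"dr":[0,0,0]},{"offset":[0.04,-0.14,0],"dr":[0,0,0]},{"offset":[0.027,-0.17,0],"dr":[0,0,0]},{"offset":[0.015,-0.2,0],"dr":[0,0,0]},{"offset":[0.003,-0.225,0],"dr":[0,0,0]},{"offset":[0.003,-0.225,-0.03],"dr":[0,0,0]},{"offset":[0.003,-0.225,-0.06],"dr":[0,0,0]},{"offset":[0.003,-0.225,-0.08],"dr":[0,0,0]},{"offset":[0.003,-0.225,-0.08],"dr":[0,0,0]}]}}

```text
time_s: 1.02
position: [0.1526, 0.3723, 0.3063]
tcp_rot: [[-0.923, 0.385, 0.006], [0.385, 0.923, 0.007], [-0.002, 0.009, -1.0]]
force: [0.9, 0.7, 0.2]
opening: 0.998
grasp_force: 0.0
```

{"name": "servo_tool", "arguments": {"targets": [{"offset":[-0.03,-0.004,0],"dr":[0,0,0]},{"offset":[-0.061,-0.008,0],"dr":[0,0,0]},{"offset":[-0.092,-0.012,0],"dr":[0,0,0]},{"offset":[-0.123,-0.016,0],"dr":[0,0,-1]},{"offset":[-0.156,-0.029,0],"dr":[0,0,-1]},{"offset":[-0.19,-0.042,0],"dr":[0,0,-2]},{"offset":[-0.223,-0.055,0],"dr":[0,0,-2]},{"offset":[-0.257,-0.068,0],"dr":[0,0,-3]},{"offset":[-0.288,-0.091,0],"dr":[0,0,-3]},{"offset":[-0.319,-0.114,0],"dr":[0,0,-4]},{"offset":[-0.35,-0.137,0],"dr":[0,0,-4]},{"offset":[-0.381,-0.16,0],"dr":[0,0,-5]},{"offset":[-0.405,-0.19,0],"dr":[0,0,-5]},{"offset":[-0.428,-0.219,0],"dr":[0,0,-6]},{"offset":[-0.452,-0.248,0],"dr":[0,0,-6]},{"offset":[-0.476,-0.278,0],"dr":[0,0,-7]},{"offset":[-0.491,-0.308,0.02],"dr":[0,0,-7]},{"offset":[-0.505,-0.337,0.04],"dr":[0,0,-7]},{"offset":[-0.52,-0.366,0.05],"dr":[0,0,-7]},{"offset":[-0.534,-0.396,0.06],"dr":[0,0,-7]}], "gripper": -0.3}}

```text
time_s: 2.68
position: [0.4906, -0.2014, 0.2401]
tcp_rot: [[-0.963, 0.269, -0.003], [0.269, 0.963, 0.002], [0.003, 0.001, -1.0]]
force: [1.3, -0.3, -0.0]
opening: 0.648
grasp_force: 0.0
```

{"name": "servo_tool", "arguments": {"targets": [{"offset":[0,0,0],"dr":[0,0,0]},{"offset":[0,0,0],"dr":[0,0,0]}]}}

```text
time_s: 2.85
position: [0.4907, -0.2015, 0.2406]
tcp_rot: [[-0.962, 0.272, -0.003], [0.272, 0.962, 0.002], [0.004, 0.001, -1.0]]
force: [-0.0, 0.6, -0.2]
opening: 0.647
grasp_force: 0.0
```

```bash
python3 - <<'E'
from h import *
np.set_printoptions(precision=4,suppress=True)
s=bot.read_state();print(s['position'],s['tcp_rot'],s['force'],s['opening'],s['joint_positions'])
c=snap('side','side1');d=snap('top','top1')
print(proj(c,s['position']),proj(d,s['position']))
a=cv2.resize(c['color'][130:250,190:310],None,fx=4,fy=4,interpolation=2)
b=cv2.resize(d['color'][170:250,300:370],None,fx=4,fy=4,interpolation=2)
b=cv2.copyMakeBorder(b,0,a.shape[0]-b.shape[0],0,0,0)
cv2.imwrite('pics/c1.png',cv2.hconcat([a,b])[:,:,::-1])
E
```

```text
[ 0.4907 -0.2015  0.2406] [[-0.9622  0.2724 -0.0031]
 [ 0.2724  0.9622  0.0024]
 [ 0.0036  0.0015 -1.    ]] [-0.007   0.6141 -0.2482] 0.6473444881796266 [ -34.4133   21.7545   94.2519    0.0162   64.2179 -108.6123]
[265.0058 146.0429] [344.6666 198.5027]
```

View pics/c1.png

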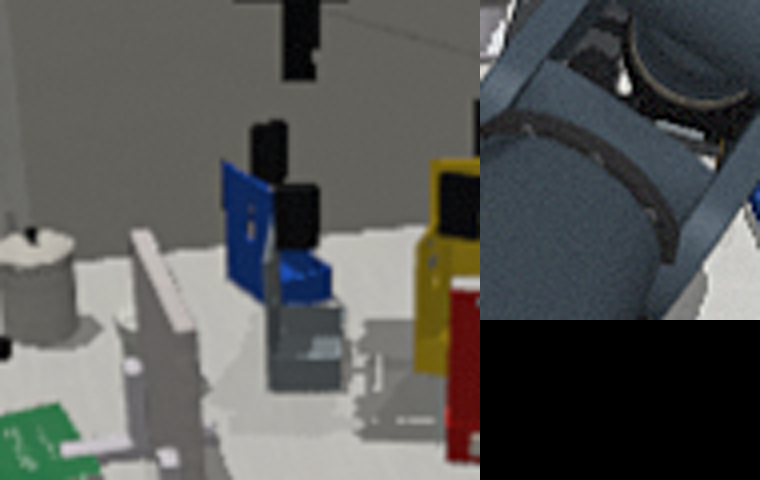

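The fingers sit over the handle: in the side crop the fingertip is at (299,78) and the handle top at (298,185). Descend and close.

{"name": "servo_tool", "arguments": {"targets": [{"offset":[-0.002,0.0035,0.02],"dr":[0,0,0]},{"offset":[-0.002,0.0035,0.04],"dr":[0,0,0]},{"offset":[-0.002,0.0035,0.06],"dr":[0,0,0]},{"offset":[-0.002,0.0035,0.075],"dr":[0,0,0]},{"offset":[-0.002,0.0035,0.09],"dr":[0,0,0]},{"offset":[-0.002,0.0035,0.1],"dr":[0,0,0]},{"offset":[-0.002,0.0035,0.11],"dr":[0,0,0]},{"offset":[-0.002,0.0035,0.118],"dr":[0,0,0]},{"offset":[-0.002,0.0035,0.126],"dr":[0,0,0]},{"offset":[-0.002,0.0035,0.126],"dr":[0,0,0]},{"offset":[-0.002,0.0035,0.126],"dr":[0,0,0]}]}}

```text
time_s: 3.87
position: [0.4945, -0.1976, 0.1164]
tcp_rot: [[-0.963, 0.269, -0.0], [0.269, 0.963, 0.0], [0.0, 0.0, -1.0]]
force: [1.3, -0.5, 0.6]
opening: 0.651
grasp_force: 0.0
```

{"name": "servo_tool", "arguments": {"targets": [{"offset":[0,0,0],"dr":[0,0,0]},{"offset":[0,0,0],"dr":[0,0,0]},{"offset":[0,0,0],"dr":[0,0,0]},{"offset":[0,0,0],"dr":[0,0,0]},{"offset":[0,0,0],"dr":[0,0,0]},{"offset":[0,0,0],"dr":[0,0,0]},{"offset":[0,0,0],"dr":[0,0,0]},{"offset":[0,0,0],"dr":[0,0,0]},{"offset":[0,0,0],"dr":[0,0,0]},{"offset":[0,0,0],"dr":[0,0,0]}], "gripper": 1}}

```text
time_s: 4.7
position: [0.4941, -0.1974, 0.1162]
tcp_rot: [[-0.963, 0.269, -0.001], [0.269, 0.963, 0.001], [0.001, 0.001, -1.0]]
force: [-0.5, 0.6, -2.5]
opening: 0.132
grasp_force: 30.0
```

Gripped at 30 N with an 11.5 mm opening. Lift straight up.

{"name": "servo_tool", "arguments": {"targets": [{"offset":[0,0,-0.005],"dr":[0,0,0]},{"offset":[0,0,-0.012],"dr":[0,0,0]},{"offset":[0,0,-0.022],"dr":[0,0,0]},{"offset":[0,0,-0.034],"dr":[0,0,0]},{"offset":[0,0,-0.046],"dr":[0,0,0]},{"offset":[0,0,-0.058],"dr":[0,0,0]},{"offset":[0,0,-0.068],"dr":[0,0,0]},{"offset":[0,0,-0.075],"dr":[0,0,0]},{"offset":[0,0,-0.075],"dr":[0,0,0]},{"offset":[0,0,-0.075],"dr":[0,0,0]}]}}

```text
time_s: 5.53
position: [0.4947, -0.1978, 0.1921]
tcp_rot: [[-0.963, 0.269, 0.001], [0.269, 0.963, -0.001], [-0.001, -0.0, -1.0]]
force: [0.1, -0.7, -3.8]
opening: 0.134
grasp_force: 30.0
```

```bash
python3 - <<'E'
from h import *
np.set_printoptions(precision=4,suppress=True)
s=bot.read_state();R=s['tcp_rot'];p=s['position'];print(p,R[:,1],s['force'],s['moment'],s['opening'])
c=snap('side','side2')
a=cv2.resize(c['color'][100:250,190:330],None,fx=4,fy=4,interpolation=2)
cv2.imwrite('pics/c2.png',a[:,:,::-1])
# bolt subpixel + board ends from top0
T=np.load('pics/top0.npz');g=cv2.cvtColor(T['color'],cv2.COLOR_RGB2GRAY).astype(int)
print(g[158:170,271:285])
tp=lambda x,y:((x+.5)/6-.5+240,(y+.5)/6-.5+140)
print(g[154:164:1,248:258]);print(g[150:162,304:314])
E
```

```text
[ 0.4947 -0.1978  0.1921] [ 0.2692  0.9631 -0.0003] [ 0.0918 -0.6616 -3.8221] [0.0499 0.0652 0.0031] 0.1344115603685639
[[ 98  93  97  95  90  89  88  84  82  83  84  80  76  71]
 [ 57  54  52  51  53  54  56  56  48  54  52  58  59  57]
 [ 60  66  75  72  71  62  64  63  74  73  69  65  74  75]
 [ 62  58  57  56  57  54  60  49  54  49  48  40  52  47]
 [ 47  47  45  47  39  68  62  44  45  46  56  50  50  48]
 [ 56  57  52  60  57  77  83  57  60  62  66  67  68  61]
 [ 60  63  62  67  88 109 132  92  64  60  65  64  62  63]
 [ 57  63  59  63  78  82  95  66  58  63  55  60  64  62]
 [ 63  57  62  64  65  47  47  48  60  60  59  62  66  62]
 [ 61  62  65  61  63  60  63  60  61  62  64  64  60  57]
 [ 61  61  57  64  59  59  64  62  63  66  60  63  62  60]
 [ 59  62  61  63  63  61  66  57  59  64  62  65  67  59]]
[[153 156 155 146 146 145 145 117 153 147]
 [152 152 138 135 142 141 141 147 147 138]
 [153 158 123 132 146 143 147 154 143 145]
 [156 152 122 127 150 151 152 152 153 149]
 [153 153 144 124 133 146 146 134 139 137]
 [153 155 154  75  88  90  87  85  88  85]
 [156 156 157  87  43  50  50  55  46  59]
 [155 159 155 105  61  69  74  69  63  62]
 [154 158 159 122  59  55  58  60  50  50]
 [154 153 161 147  37  36  42  48  48  53]]
[[117  73  77  73  80  80  84  85  88  74]
 [110  83  85  91  87  71  71  57  73  54]
 [132 131 131 133 130 120  64  64  80 142]
 [145 147 148 147 148 142 118 143 142 162]
 [146 149 147 151 152 148 112 163 162 157]
 [155 155 154 150 143 146  99 163 157 151]
 [121 121 112 106 107  99 128 160 157 154]
 [ 73  71  67  67  61  57 141 159 154 155]
 [ 56  57  59  58  58  66 162 159 157 158]
 [ 70  73  61  65  58  85 168 158 157 156]
 [ 56  46  48  45  47  87 170 156 157 153]
 [ 41  52  55  54  55 106 162 157 153 155]]
```

View pics/c2.png

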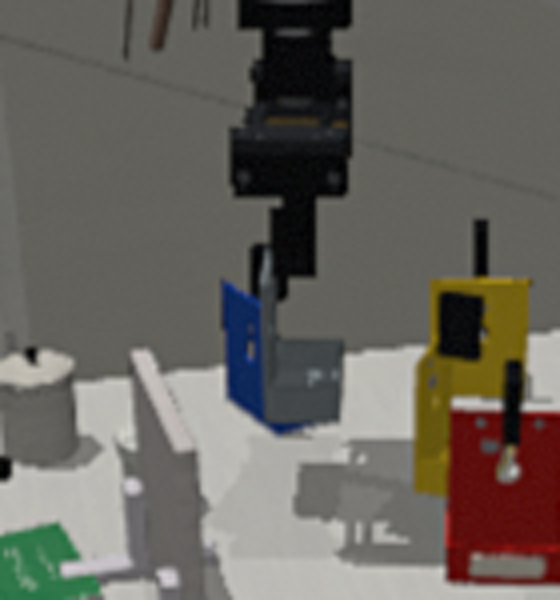

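The caddy hangs upright in the grip: in the crop the plate edge runs vertically at x≈268. The bolt head in the top view is at (276.6,163.9). Carry it to in front of the bolt.

{"name": "servo_tool", "arguments": {"targets": [{"offset":[0.002,0.008,0],"dr":[0,0,-1]},{"offset":[0.005,0.02,0],"dr":[0,0,-3]},{"offset":[0.008,0.034,0],"dr":[0,0,-5]},{"offset":[0.012,0.048,0],"dr":[0,0,-7]},{"offset":[0.015,0.062,0],"dr":[0,0,-9]},{"offset":[0.019,0.077,0],"dr":[0,0,-11]},{"offset":[0.022,0.092,0],"dr":[0,0,-13]},{"offset":[0.026,0.107,0],"dr":[0,0,-15]},{"offset":[0.03,0.122,0],"dr":[0,0,-17]},{"offset":[0.033,0.137,0],"dr":[0,0,-18.8]},{"offset":[0.036,0.147,0],"dr":[0,0,-18.8]},{"offset":[0.037,0.151,0],"dr":[0,0,-18.8]},{"offset":[0.03,0.153,0.001],"dr":[0,0,-18.8]},{"offset":[0.018,0.157,0.003],"dr":[0,0,-18.8]},{"offset":[0.006,0.16,0.005],"dr":[0,0,-18.8]},{"offset":[-0.006,0.163,0.006],"dr":[0,0,-18.8]},{"offset":[-0.015,0.166,0.006],"dr":[0,0,-18.8]},{"offset":[-0.019,0.167,0.006],"dr":[0,0,-18.8]},{"offset":[-0.019,0.167,0.006],"dr":[0,0,-18.8]},{"offset":[-0.019,0.167,0.006],"dr":[0,0,-18.8]}]}}

```text
time_s: 7.25
position: [0.5574, -0.0421, 0.1853]
tcp_rot: [[-0.998, -0.055, -0.001], [-0.055, 0.998, 0.0], [0.001, 0.0, -1.0]]
force: [-0.6, 0.1, -2.1]
opening: 0.135
grasp_force: 30.0
```

```bash
python3 - <<'E'
from h import *
np.set_printoptions(precision=4,suppress=True)
s=bot.read_state();R=s['tcp_rot'];p=s['position'];print(p,R[:,1],s['force'],s['moment'],s['opening'])
c=snap('side','side3');d=snap('top','top3')
a=cv2.resize(c['color'][140:260,200:290],None,fx=5,fy=5,interpolation=2)
b=cv2.resize(d['color'][130:210,240:310],None,fx=4,fy=4,interpolation=2)
b=cv2.copyMakeBorder(b,0,a.shape[0]-b.shape[0],0,0,0)
cv2.imwrite('pics/c3.png',cv2.hconcat([a,b])[:,:,::-1])
E
```

```text
[ 0.5574 -0.0421  0.1853] [-0.0553  0.9985  0.0002] [-0.6194  0.1465 -2.077 ] [ 0.0373  0.0372 -0.0132] 0.13526639641006813
```

View pics/c3.png

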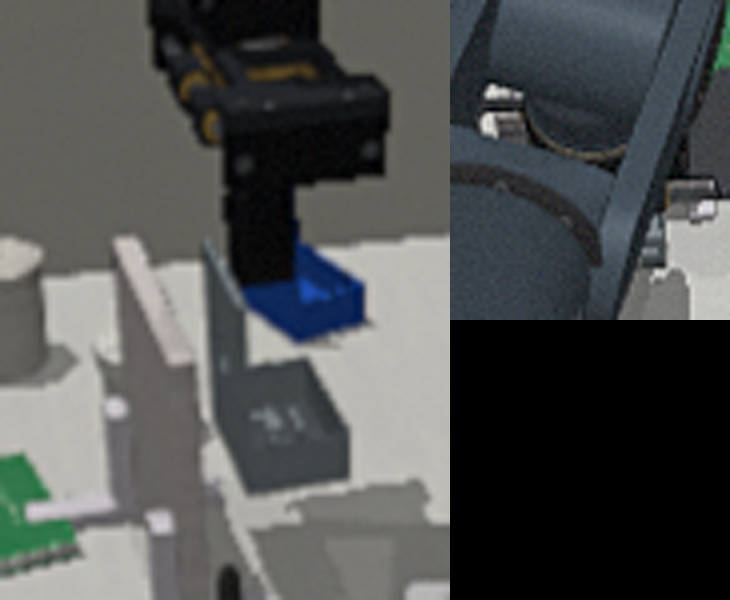

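The plate faces the board squarely with a gap of a few cm. Advance toward the bolt and feel.

{"name": "servo_tool", "arguments": {"targets": [{"offset":[-0.003,0,-0.0005],"dr":[0,0,0]},{"offset":[-0.006,0,-0.001],"dr":[0,0,0]},{"offset":[-0.009,0,-0.001],"dr":[0,0,0]},{"offset":[-0.012,0,-0.001],"dr":[0,0,0]},{"offset":[-0.014,0,-0.001],"dr":[0,0,0]},{"offset":[-0.014,0,-0.001],"dr":[0,0,0]},{"offset":[-0.014,0,-0.001],"dr":[0,0,0]}]}}

```text
time_s: 7.93
position: [0.5718, -0.0412, 0.1865]
tcp_rot: [[-0.998, -0.056, -0.0], [-0.056, 0.998, 0.0], [0.0, 0.0, -1.0]]
force: [-0.9, -0.0, -2.0]
opening: 0.137
grasp_force: 30.0
```

{"name": "servo_tool", "arguments": {"targets": [{"offset":[-0.001,0,0],"dr":[0,0,0]},{"offset":[-0.002,0,0],"dr":[0,0,0]},{"offset":[-0.003,0,0],"dr":[0,0,0]},{"offset":[-0.003,0,0],"dr":[0,0,0]}]}}

```text
time_s: 8.27
position: [0.575, -0.0411, 0.1866]
tcp_rot: [[-0.998, -0.055, 0.0], [-0.055, 0.998, -0.0], [-0.0, -0.0, -1.0]]
force: [0.1, 0.4, -3.4]
opening: 0.133
grasp_force: 30.0
```

{"name": "servo_tool", "arguments": {"targets": [{"offset":[-0.001,0,0],"dr":[0,0,0]},{"offset":[-0.002,0,0],"dr":[0,0,0]},{"offset":[-0.003,0,0],"dr":[0,0,0]},{"offset":[-0.003,0,0],"dr":[0,0,0]}]}}

```text
time_s: 8.6
position: [0.5781, -0.0409, 0.1866]
tcp_rot: [[-0.998, -0.056, 0.0], [-0.056, 0.998, -0.0], [-0.0, -0.0, -1.0]]
force: [-0.1, -0.7, -2.3]
opening: 0.136
grasp_force: 30.0
```

{"name": "servo_tool", "arguments": {"targets": [{"offset":[-0.001,0,0],"dr":[0,0,0]},{"offset":[-0.002,0,0],"dr":[0,0,0]},{"offset":[-0.002,0,0],"dr":[0,0,0]}]}}

```text
time_s: 8.85
position: [0.5801, -0.0408, 0.1866]
tcp_rot: [[-0.998, -0.056, 0.0], [-0.056, 0.998, -0.0], [-0.0, -0.0, -1.0]]
force: [0.3, 0.0, -2.5]
opening: 0.135
grasp_force: 30.0
```

{"name": "servo_tool", "arguments": {"targets": [{"offset":[-0.001,0,0],"dr":[0,0,0]},{"offset":[-0.002,0,0],"dr":[0,0,0]},{"offset":[-0.002,0,0],"dr":[0,0,0]}]}}

```text
time_s: 9.1
position: [0.582, -0.0407, 0.1866]
tcp_rot: [[-0.998, -0.056, 0.0], [-0.056, 0.998, -0.0], [-0.0, -0.0, -1.0]]
force: [0.3, -0.2, -2.6]
opening: 0.132
grasp_force: 30.0
```

{"name": "servo_tool", "arguments": {"targets": [{"offset":[-0.001,0,0],"dr":[0,0,0]},{"offset":[-0.002,0,0],"dr":[0,0,0]},{"offset":[-0.002,0,0],"dr":[0,0,0]}]}}

```text
time_s: 9.35
position: [0.5831, -0.0405, 0.1864]
tcp_rot: [[-0.998, -0.056, -0.002], [-0.056, 0.998, -0.0], [0.002, 0.0, -1.0]]
force: [-1.1, -0.4, -1.8]
opening: 0.135
grasp_force: 30.0
```

{"name": "servo_tool", "arguments": {"targets": [{"offset":[-0.001,0,0],"dr":[0,0,0]},{"offset":[-0.001,0,0],"dr":[0,0,0]},{"offset":[-0.001,0,0],"dr":[0,0,0]}]}}

```text
time_s: 9.6
position: [0.5834, -0.0405, 0.1863]
tcp_rot: [[-0.998, -0.056, -0.003], [-0.056, 0.998, -0.0], [0.003, 0.0, -1.0]]
force: [-4.6, -0.9, -0.4]
opening: 0.136
grasp_force: 30.0
```

```bash
python3 - <<'E'
from h import *
np.set_printoptions(precision=4,suppress=True)
s=bot.read_state();print(s['position'],s['force'],s['moment'])
c=snap('side','side4')
a=cv2.resize(c['color'][170:260,200:270],None,fx=6,fy=6,interpolation=2)
cv2.imwrite('pics/c4.png',a[:,:,::-1])
E
```

```text
[ 0.5834 -0.0405  0.1863] [-4.6339 -0.9077 -0.4245] [-0.1172  0.9127  0.2153]
```

View pics/c4.png

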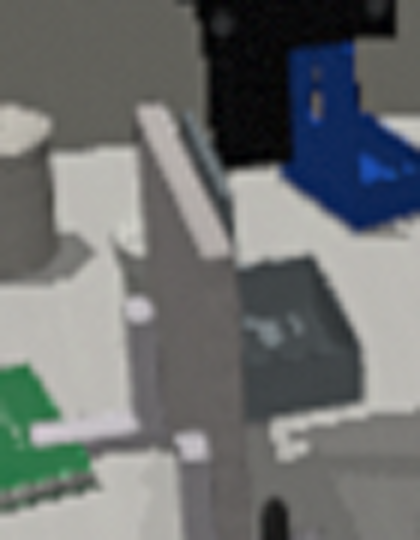

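```bash
python3 - <<'E'
from h import *
S=np.load('pics/side4.npz')
p=np.array([.5834,-.0405]);u=np.array([.9984,.056]);v=np.array([-.056,.9984])
f=lambda X:((proj(S,X)-[200,170]+.5)*6-.5).round(1)
for o in(.018,.021,.024): 
    q=p+o*u+.042*v; r=p+o*u-.042*v
    print('plate rear',o,q,f([*q,.178]),f([*r,.178]))
for F in(.600,.604,.608,.612): # face at bolt axis
    o=np.array([F,-.0395])-.0085*v
    q=o+.075*v;r=o-.075*v;print('board front',F,f([*q,.165]),f([*r,.165]))
E
```

```text
plate rear 0.018 [0.5990192 0.0024408] [238.4 195.3] [196.3 110.3]
plate rear 0.021 [0.6020144 0.0026088] [231.  196.3] [189.4 111.2]
plate rear 0.024 [0.6050096 0.0027768] [223.6 197.3] [182.4 112.1]
board front 0.6 [256.9 251.6] [182.4  99.1]
board front 0.604 [246.7 252.8] [173.4 100.1]
board front 0.608 [236.6 253.9] [164.4 101. ]
board front 0.612 [226.4 255.1] [155.4 101.9]
```

{"name": "servo_tool", "arguments": {"targets": [{"offset":[0.001,0.001,0],"dr":[0,0,0]},{"offset":[0.001,0.002,0],"dr":[0,0,0]},{"offset":[0.001,0.003,0],"dr":[0,0,0]},{"offset":[0.001,0.003,0],"dr":[0,0,0]}]}}

```text
time_s: 9.98
position: [0.5831, -0.0375, 0.1863]
tcp_rot: [[-0.998, -0.056, -0.001], [-0.056, 0.998, -0.0], [0.001, -0.0, -1.0]]
force: [-4.6, -2.4, -3.7]
opening: 0.134
grasp_force: 30.0
```

```bash
python3 - <<'E'
from h import *
np.set_printoptions(precision=4,suppress=True)
s=bot.read_state();print(s['position'],s['force'],s['moment'])
S=np.load('pics/side4.npz')['color'].astype(int)
for r in (190,193,196,199): print(r,[tuple(x) for x in S[r,224:242]])
E
```

```text
[ 0.5831 -0.0375  0.1863] [-4.6095 -2.3616 -3.6581] [-0.4336  0.9061  0.1303]
190 [(np.int64(177), np.int64(171), np.int64(168)), (np.int64(182), np.int64(177), np.int64(173)), (np.int64(180), np.int64(175), np.int64(171)), (np.int64(182), np.int64(177), np.int64(173)), (np.int64(160), np.int64(157), np.int64(155)), (np.int64(115), np.int64(114), np.int64(109)), (np.int64(71), np.int64(74), np.int64(73)), (np.int64(94), np.int64(100), np.int64(104)), (np.int64(107), np.int64(112), np.int64(112)), (np.int64(103), np.int64(104), np.int64(99)), (np.int64(59), np.int64(59), np.int64(54)), (np.int64(13), np.int64(12), np.int64(11)), (np.int64(5), np.int64(4), np.int64(8)), (np.int64(10), np.int64(13), np.int64(14)), (np.int64(14), np.int64(11), np.int64(13)), (np.int64(10), np.int64(12), np.int64(12)), (np.int64(5), np.int64(5), np.int64(7)), (np.int64(13), np.int64(11), np.int64(12))]
193 [(np.int64(125), np.int64(121), np.int64(119)), (np.int64(171), np.int64(165), np.int64(161)), (np.int64(184), np.int64(179), np.int64(174)), (np.int64(182), np.int64(176), np.int64(172)), (np.int64(181
[... 1554 characters left out ...]
5)), (np.int64(136), np.int64(131), np.int64(128)), (np.int64(171), np.int64(166), np.int64(162)), (np.int64(183), np.int64(177), np.int64(174)), (np.int64(182), np.int64(176), np.int64(172)), (np.int64(184), np.int64(178), np.int64(174)), (np.int64(155), np.int64(150), np.int64(147)), (np.int64(91), np.int64(89), np.int64(90)), (np.int64(56), np.int64(61), np.int64(65)), (np.int64(82), np.int64(89), np.int64(91)), (np.int64(108), np.int64(116), np.int64(119)), (np.int64(116), np.int64(119), np.int64(119)), (np.int64(156), np.int64(156), np.int64(150)), (np.int64(189), np.int64(188), np.int64(181)), (np.int64(195), np.int64(192), np.int64(187)), (np.int64(195), np.int64(194), np.int64(188))]
```

{"name": "servo_tool", "arguments": {"targets": [{"offset":[0.0005,0.001,0],"dr":[0,0,0]},{"offset":[0.001,0.002,0],"dr":[0,0,0]},{"offset":[0.001,0.002,0],"dr":[0,0,0]}]}}

```text
time_s: 10.23
position: [0.5829, -0.0363, 0.1865]
tcp_rot: [[-0.998, -0.056, 0.001], [-0.056, 0.998, -0.002], [-0.001, -0.002, -1.0]]
force: [-2.8, -4.6, -4.7]
opening: 0.136
grasp_force: 30.0
```

{"name": "servo_tool", "arguments": {"targets": [{"offset":[0.0005,-0.0015,0],"dr":[0,0,0]},{"offset":[0.0005,-0.003,0],"dr":[0,0,0]},{"offset":[0.0005,-0.0045,0],"dr":[0,0,0]},{"offset":[0.0005,-0.0045,0],"dr":[0,0,0]}]}}

```text
time_s: 10.57
position: [0.583, -0.0399, 0.1868]
tcp_rot: [[-0.998, -0.055, 0.002], [-0.055, 0.998, 0.001], [-0.002, 0.001, -1.0]]
force: [0.2, -0.0, -3.2]
opening: 0.131
grasp_force: 30.0
```

{"name": "servo_tool", "arguments": {"targets": [{"offset":[0,-0.001,0],"dr":[0,0,0]},{"offset":[0,-0.0015,0],"dr":[0,0,0]},{"offset":[0,-0.0015,0],"dr":[0,0,0]}]}}

```text
time_s: 10.82
position: [0.583, -0.0417, 0.1869]
tcp_rot: [[-0.998, -0.055, 0.002], [-0.055, 0.998, -0.0], [-0.002, -0.0, -1.0]]
force: [-0.5, -0.3, -3.0]
opening: 0.137
grasp_force: 30.0
```

{"name": "servo_tool", "arguments": {"targets": [{"offset":[0,-0.001,0],"dr":[0,0,0]},{"offset":[0,-0.002,0],"dr":[0,0,0]},{"offset":[0,-0.002,0],"dr":[0,0,0]}]}}

```text
time_s: 11.07
position: [0.583, -0.044, 0.1867]
tcp_rot: [[-0.998, -0.055, 0.001], [-0.055, 0.998, -0.0], [-0.001, -0.001, -1.0]]
force: [0.5, 0.3, -3.4]
opening: 0.134
grasp_force: 30.0
```

```bash
python3 - <<'E'
from h import *
np.set_printoptions(precision=4,suppress=True)
s=bot.read_state();print(s['position'],s['force'],s['moment'])
E
```

```text
[ 0.583  -0.044   0.1867] [ 0.4582  0.3447 -3.41  ] [ 0.0542 -0.0102 -0.026 ]
```

{"name": "servo_tool", "arguments": {"targets": [{"offset":[0,-0.001,0],"dr":[0,0,0]},{"offset":[0,-0.002,0],"dr":[0,0,0]},{"offset":[0,-0.003,0],"dr":[0,0,0]},{"offset":[0,-0.003,0],"dr":[0,0,0]}]}}

```text
time_s: 11.4
position: [0.5827, -0.0464, 0.1866]
tcp_rot: [[-0.998, -0.055, 0.0], [-0.055, 0.998, 0.001], [-0.0, 0.001, -1.0]]
force: [-0.5, 1.3, -3.1]
opening: 0.134
grasp_force: 30.0
```

```bash
python3 - <<'E'
from h import *
np.set_printoptions(precision=4,suppress=True)
s=bot.read_state();print(s['position'],s['force'],s['moment'])
E
```

```text
[ 0.5827 -0.0464  0.1866] [-0.481   1.2916 -3.0679] [ 0.2584  0.0072 -0.0124]
```

Side stops at y ≈ -0.038 and -0.046 match the 9 mm play of the neck in the wide hole, so the head is through. Centre it and go down into the slot.

{"name": "servo_tool", "arguments": {"targets": [{"offset":[0,0.002,0],"dr":[0,0,0]},{"offset":[0,0.004,0],"dr":[0,0,0]},{"offset":[0,0.005,0],"dr":[0,0,0]},{"offset":[0,0.005,0.002],"dr":[0,0,0]},{"offset":[0,0.005,0.004],"dr":[0,0,0]},{"offset":[0,0.005,0.006],"dr":[0,0,0]},{"offset":[0,0.005,0.008],"dr":[0,0,0]},{"offset":[0,0.005,0.008],"dr":[0,0,0]}]}}

```text
time_s: 12.07
position: [0.5819, -0.0416, 0.1779]
tcp_rot: [[-0.998, -0.055, -0.001], [-0.055, 0.998, 0.0], [0.001, 0.0, -1.0]]
force: [-0.7, 0.5, -2.5]
opening: 0.137
grasp_force: 30.0
```

{"name": "servo_tool", "arguments": {"targets": [{"offset":[0,0,0.0015],"dr":[0,0,0]},{"offset":[0,0,0.003],"dr":[0,0,0]},{"offset":[0,0,0.004],"dr":[0,0,0]},{"offset":[0,0,0.004],"dr":[0,0,0]}]}}

```text
time_s: 12.4
position: [0.5821, -0.0416, 0.1743]
tcp_rot: [[-0.998, -0.055, -0.001], [-0.055, 0.998, 0.0], [0.001, 0.0, -1.0]]
force: [0.3, 0.1, -2.2]
opening: 0.14
grasp_force: 30.0
```

{"name": "servo_tool", "arguments": {"targets": [{"offset":[0,0,0.0015],"dr":[0,0,0]},{"offset":[0,0,0.003],"dr":[0,0,0]},{"offset":[0,0,0.0045],"dr":[0,0,0]},{"offset":[0,0,0.0045],"dr":[0,0,0]}]}}

```text
time_s: 12.73
position: [0.5821, -0.0416, 0.1697]
tcp_rot: [[-0.998, -0.055, -0.001], [-0.055, 0.998, 0.0], [0.001, 0.0, -1.0]]
force: [-0.4, 0.1, -2.4]
opening: 0.136
grasp_force: 30.0
```

{"name": "servo_tool", "arguments": {"targets": [{"offset":[0,0,0.0015],"dr":[0,0,0]},{"offset":[0,0,0.003],"dr":[0,0,0]},{"offset":[0,0,0.004],"dr":[0,0,0]},{"offset":[0,0,0.004],"dr":[0,0,0]}]}}

```text
time_s: 13.07
position: [0.5828, -0.0407, 0.1666]
tcp_rot: [[-0.998, -0.055, 0.001], [-0.055, 0.998, 0.002], [-0.002, 0.001, -1.0]]
force: [-0.0, 4.4, 2.6]
opening: 0.134
grasp_force: 30.0
```

{"name": "servo_tool", "arguments": {"targets": [{"offset":[0,0,0.0015],"dr":[0,0,0]},{"offset":[0,0,0.003],"dr":[0,0,0]},{"offset":[0,0,0.004],"dr":[0,0,0]},{"offset":[0,0,0.004],"dr":[0,0,0]}]}}

```text
time_s: 13.4
position: [0.5824, -0.0409, 0.1614]
tcp_rot: [[-0.998, -0.056, 0.0], [-0.056, 0.998, 0.001], [-0.0, 0.001, -1.0]]
force: [1.7, 5.0, -4.0]
opening: 0.133
grasp_force: 30.0
```

{"name": "servo_tool", "arguments": {"targets": [{"offset":[0,0,0.001],"dr":[0,0,0]},{"offset":[0,0,0.002],"dr":[0,0,0]},{"offset":[0,0,0.003],"dr":[0,0,0]},{"offset":[0,0,0.003],"dr":[0,0,0]}]}}

```text
time_s: 13.73
position: [0.582, -0.0426, 0.1586]
tcp_rot: [[-0.998, -0.056, -0.001], [-0.055, 0.998, -0.001], [0.001, -0.001, -1.0]]
force: [1.5, 0.1, -2.3]
opening: 0.137
grasp_force: 30.0
```

{"name": "servo_tool", "arguments": {"targets": [{"offset":[0,0,0.001],"dr":[0,0,0]},{"offset":[0,0,0.0015],"dr":[0,0,0]},{"offset":[0,0,0.0015],"dr":[0,0,0]}]}}

```text
time_s: 13.98
position: [0.5824, -0.0423, 0.1578]
tcp_rot: [[-0.998, -0.055, 0.0], [-0.055, 0.998, -0.001], [-0.0, -0.001, -1.0]]
force: [0.2, 0.2, -1.0]
opening: 0.133
grasp_force: 30.0
```

Near home. Press slightly further to feel the end stop.

{"name": "servo_tool", "arguments": {"targets": [{"offset":[0,0,0.001],"dr":[0,0,0]},{"offset":[0,0,0.002],"dr":[0,0,0]},{"offset":[0,0,0.002],"dr":[0,0,0]},{"offset":[0,0,0.002],"dr":[0,0,0]}]}}

```text
time_s: 14.32
position: [0.5825, -0.0423, 0.1573]
tcp_rot: [[-0.998, -0.056, 0.001], [-0.056, 0.998, -0.001], [-0.001, -0.002, -1.0]]
force: [-3.7, -1.4, 7.9]
opening: 0.135
grasp_force: 30.0
```

```bash
python3 - <<'E'
from h import *
np.set_printoptions(precision=4,suppress=True)
s=bot.read_state();print(s['position'],s['force'],s['moment'])
E
```

```text
[ 0.5825 -0.0423  0.1573] [-3.679  -1.3858  7.8833] [-0.2135  0.5341 -0.0314]
```

The end stop is felt at about 10 N at the expected height. Relax, then open and rise.

{"name": "servo_tool", "arguments": {"targets": [{"offset":[0,0,-0.001],"dr":[0,0,0]},{"offset":[0,0,-0.0015],"dr":[0,0,0]},{"offset":[0,0,-0.0015],"dr":[0,0,0]}]}}

```text
time_s: 14.57
position: [0.5826, -0.042, 0.1575]
tcp_rot: [[-0.998, -0.056, 0.001], [-0.056, 0.998, -0.001], [-0.001, -0.001, -1.0]]
force: [-1.6, -1.5, 3.4]
opening: 0.136
grasp_force: 30.0
```

{"name": "servo_tool", "arguments": {"targets": [{"offset":[0,0,0],"dr":[0,0,0]},{"offset":[0,0,0],"dr":[0,0,0]},{"offset":[0,0,0],"dr":[0,0,0]},{"offset":[0,0,0],"dr":[0,0,0]},{"offset":[0,0,0],"dr":[0,0,0]},{"offset":[0,0,0],"dr":[0,0,0]}], "gripper": -0.3}}

```text
time_s: 15.07
position: [0.5823, -0.0415, 0.1568]
tcp_rot: [[-0.998, -0.056, -0.0], [-0.056, 0.998, 0.0], [0.0, 0.0, -1.0]]
force: [-0.4, 0.9, 0.1]
opening: 0.505
grasp_force: 0.0
```

{"name": "servo_tool", "arguments": {"targets": [{"offset":[0,0,-0.005],"dr":[0,0,0]},{"offset":[0,0,-0.015],"dr":[0,0,0]},{"offset":[0,0,-0.03],"dr":[0,0,0]},{"offset":[0,0,-0.05],"dr":[0,0,0]},{"offset":[0,0,-0.07],"dr":[0,0,0]},{"offset":[0.02,0,-0.09],"dr":[0,0,0]},{"offset":[0.05,0,-0.11],"dr":[0,0,0]},{"offset":[0.08,0,-0.12],"dr":[0,0,0]},{"offset":[0.11,0,-0.12],"dr":[0,0,0]},{"offset":[0.14,0,-0.12],"dr":[0,0,0]},{"offset":[0.15,0,-0.12],"dr":[0,0,0]},{"offset":[0.15,0,-0.12],"dr":[0,0,0]},{"offset":[0.15,0,-0.12],"dr":[0,0,0]}]}}

```text
time_s: 16.15
position: [0.4337, -0.0504, 0.2781]
tcp_rot: [[-0.998, -0.055, 0.003], [-0.055, 0.998, -0.001], [-0.003, -0.001, -1.0]]
force: [-0.7, -0.6, -0.4]
opening: 0.652
grasp_force: 0.0
```

```bash
python3 - <<'E'
from h import *
c=snap('side','side5');d=snap('top','top5')
print(bot.read_state()['position'],bot.read_state()['force'])
a=cv2.resize(c['color'][140:260,190:290],None,fx=4,fy=4,interpolation=2)
b=cv2.resize(d['color'][130:230,240:340],(400,480),interpolation=2)
cv2.imwrite('pics/c5.png',cv2.hconcat([a,b])[:,:,::-1])
E
```

```text
[ 0.43457906 -0.05048657  0.27764932] [0.20573825 0.33465212 1.04301105]
```

View pics/c5.png

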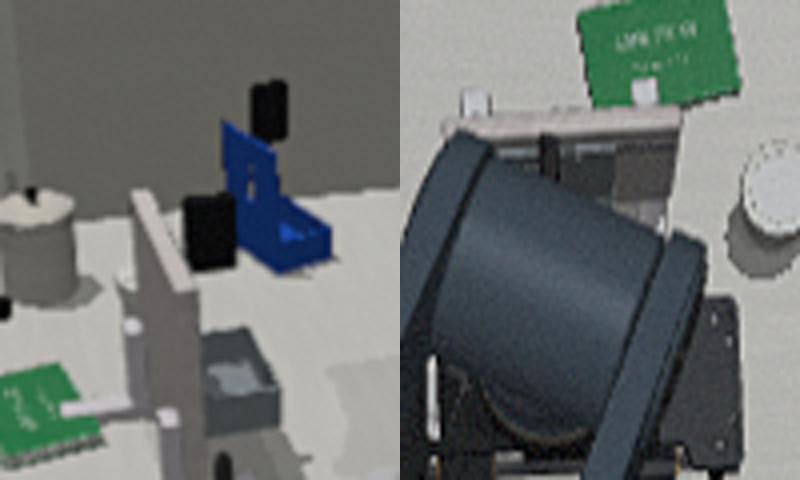

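The caddy hangs flush and level. The handle is at side crop (210,230), the bin at (240,380), and the plate top is below the board top. The neighbours are unmoved and the robot is clear.

```bash
python3 -c "
from rig import ticket
print(ticket.hand_in())"
```

```text
the job is handed in; nothing more can be done
None
```

The grey caddy hangs on the bolt, pressed past its spring catch to the end stop and released; the job is handed in at about 16 s of the 72 s allowed, and no verdict was returned.

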